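# Start up the printer's chamber control box

### The arm

A 7-joint arm with a two-finger parallel gripper is mounted at the origin on the work surface. World frame = base frame: x ahead of the robot, y to its left, z up, the work surface at z = 0. Lengths are in mm, angles in rad, forces in N, time in s.
With the tool pointing down it reaches from about 400 to 850 mm from the base axis. Payload 10.4 kg.
Tool frame: the origin (TCP) lies at the very end of the fingers, on their centre line; the grasp point (between the pads) lies 19 mm behind it; z points along the fingers, y is the direction in which the jaws open and shut (so a half turn about z gives the same grasp; the last joint's range is limited). The gripper opens to 85 mm and grips with 20 to 120 N. Pads are 22 mm wide; open, the fingers measure 114 mm over their backs; the gripper's body (76 mm by 85 mm) begins 54 mm behind the grasp point. The pads swing forward as they close: fully open they stand 13 mm farther back than shut.
Start: joints at [-1.127, 0.332, -0.065, 1.46, 0.022, 1.35, -0.088], TCP at [281.26, 558.161, 231.338] pointing down, gripper open.
Joint ranges: [-2.6, 2.6], [-0.5, 2.12], [-1.47, 1.34], [0.16, 2.42], [-1.27, 4.41], [0.06, 2.06], [-2.6, 2.6]. Speed limits (rad/s): [2.22, 2.22, 2.79, 2.79, 3.14, 3.14, 3.14].

### API

Orientations are given as a unit quaternion [x, y, z, w].
In Python, from station import r gives the robot as it stands. The module is installed in compiled form; this text tells all that it offers.
- The arm moves only by the shell command python3 -m pendant 'ROWS' [FORCE]. ROWS is JSON, a list of rows, each an object of numbers: "tx", "ty", "tz": the shift along the tool's x, y, z in m; "rx", "ry", "rz": the turn, a rotation vector about the tool's x, y, z in degrees; "fingers": the opening in per cent of the stroke, from 0 (shut) to 100 (fully open). A call has 1 to 12 rows; each row is the pose to reach, as a shift and turn from the pose commanded when the call began, along the tool's axes at that moment; what a row does not reach only later rows make up. A row lasts 1/12 s, in which the tool goes at most 41.7 mm and 7.16 degrees, less where a joint would pass 70% of its speed; a pose out of reach is approached as far as the arm can. A call with a gripper value outside its range is refused whole. The fingers move at their own pace and stop on an object; FORCE is the grip in N (left out, the last holds). Time passes only in rows, so rows that repeat a pose let the fingers close. It gives the time, the measured TCP pose, the force and the opening at its end, in the units of the state.
- r.sense(): the state, without advancing time (a new reading comes with each control period).
- r.snapshot(name): name is "scene" or "top"; returns the picture (420x560x3 uint8, red, green, blue); there is no depth.
- r.calibration(name): a dict with "camera_matrix" (3x3 intrinsics, pixels), "dist_coeffs" ([k1, k2, p1, p2, k3] as OpenCV has them; the pictures are not rectified), "world_to_cam" (4x4, takes a point from world to camera coordinates). Camera axes: x right, y down, z forward; pixel columns grow to the right and rows downward; lengths in mm; the calibration is good to about 2 mm. A picture is of the moment at which its call begins. calibration takes no time and is no camera call.
- r.hand_in(): hands the job in, once; it reports no verdict.
The state is a dict: "time_s": time; "q": joint angles; "dq": joint speeds; "effort": joint torques, N m; "ee_pos": TCP position; "tcp_rot": TCP orientation; "wrist_force": force on the tool from outside, world axes, zero at the start; "moment": the same for the moment, N m; "grip_width": finger opening in mm.
Only numpy, scipy, OpenCV 4.12 (cv2) and the standard library are available. Lean on these libraries where they do the work, as an engineer would, in place of code of your own. Each camera call takes 0.05 s, during which the arm holds its last target. There are 200 camera calls.

### The job

Start up the 3D printer's control box with light fingertip taps on its rocker switches: first the mains (the double-width rocker at the left end), then the extraction fan (right end), and last the chamber heater (next to the fan), so that the heater is never on without the fan. A rocker is switched on by tapping down its upper end, the one with the small lens, until it clicks over. Leave the lamp switch off, do not grip, lift or shove the box, and do not disturb the things standing around it.

Things in the scene. Friction and masses are not known exactly. Their poses are not given: they have to be found in the camera images.
- control_box: grey console, loose on rubber feet, 166 (x) x 270 (y) mm, 1.9 kg. Origin: centre of underside; z up, +y left seen from the robot. Dark top panel rises along +x, away from the robot: 45 mm high at the front, 77 mm at the back. One row of rockers, pivots at x -37, z 58 mm; y +88 mains, +26 lamp, -32 heater, -90 fan; bezels 50 mm long, 2 mm high. Dark meters, 5 mm high, from 56 mm beyond the pivots
- mains (a joint): black rocker switch 44 x 40 mm, the leftmost of the four seen from the robot and twice as wide as the others; a lightning bolt printed above it. 0 = off: upper (lens) end 13 mm proud of the panel, lower end 5 mm; 0.38 rad = on: the reverse. A sprung over-centre switch: 3 N down on the upper end moves it, past mid-travel (4 to 5 mm) it snaps over and stays; its mounting gives 1 mm per 8 N.
- mains_press (a point): point to touch on the mains rocker: on the flat face of its upper (lens) end, midway across, 17 mm up the panel from the pivot, 5 mm short of the end; moves with the rocker, about 6 mm down from off to on. z axis = outward normal of the face
- fan (a joint): black rocker switch 44 x 20 mm, the rightmost of the four seen from the robot; a three-bladed fan printed above it. 0 = off: upper (lens) end 13 mm proud of the panel, lower end 5 mm; 0.38 rad = on: the reverse. A sprung over-centre switch: 3 N down on the upper end moves it, past mid-travel (4 to 5 mm) it snaps over and stays; its mounting gives 1 mm per 8 N.
- fan_press (a point): point to touch on the fan rocker: on the flat face of its upper (lens) end, midway across, 17 mm up the panel from the pivot, 5 mm short of the end; moves with the rocker, about 6 mm down from off to on. z axis = outward normal of the face
- heater (a joint): black rocker switch 44 x 20 mm, second from the right seen from the robot, between lamp and fan; three heat lines over a plate printed above it. 0 = off: upper (lens) end 13 mm proud of the panel, lower end 5 mm; 0.38 rad = on: the reverse. A sprung over-centre switch: 3 N down on the upper end moves it, past mid-travel (4 to 5 mm) it snaps over and stays; its mounting gives 1 mm per 8 N.
- heater_press (a point): point to touch on the heater rocker: on the flat face of its upper (lens) end, midway across, 17 mm up the panel from the pivot, 5 mm short of the end; moves with the rocker, about 6 mm down from off to on. z axis = outward normal of the face
- lamp (a joint): black rocker switch 44 x 20 mm, second from the left seen from the robot, between mains and heater; a light bulb printed above it. 0 = off: upper (lens) end 13 mm proud of the panel, lower end 5 mm; 0.38 rad = on: the reverse. A sprung over-centre switch: 3 N down on the upper end moves it, past mid-travel (4 to 5 mm) it snaps over and stays; its mounting gives 1 mm per 8 N. It is off and stays off.
- can: slim drink can, 53 mm diameter, 134 mm tall, blue with bare ends, standing to the left or right of the box. Origin: centre of its underside, z up. Leave alone
- glue_stick: glue stick, white with a grey cap, 29 mm diameter, 98 mm tall, standing on the other side of the box from the can. Origin: centre of its underside, z up. Leave alone
- scraper: wood-handled print scraper, about 185 mm long (x, blade at +x), 60 mm wide, 18 mm high, lying crosswise behind the box. Origin on the table, 98 mm from the handle's end. Leave alone
- gear: grey printed gear, 65 mm diameter, 22 mm high, lying in front of the box on the robot's side. Origin: centre of its underside. Leave alone

How it is judged (in metres and radians):
On the way, in this order (a step that is already met when the one before it is completed fails the run):
1. the mains rocker is on, fan and heater still off (value of joint mains above 0.26 rad and value of joint each of fan, heater below 0.12 rad), for 0.1 s.
2. the fan rocker is on too, heater still off (value of joint each of mains, fan above 0.26 rad and value of joint heater below 0.12 rad), for 0.1 s.
3. the heater rocker is on too (value of joint each of mains, fan, heater above 0.26 rad), for 0.1 s.
At the end, for the whole second after the job is handed in: mains, fan and heater rockers are clicked over to on (each above 0.26 of 0.38 rad), the lamp rocker is off (below 0.12 rad), the box stands flat within 15 mm of where it was, and the can, glue stick, scraper and gear are within 20 mm of where they were, upright or flat as before (all of step 3 and value of joint lamp below 0.12 rad and distance of control_box from where it was at the start of the episode below 0.015 m and angle between control_box's own z axis and vertical below 0.05 rad and distance of each of can, glue_stick, scraper, gear from where it was at the start of the episode below 0.02 m and angle between each of can, glue_stick, scraper, gear's own z axis and vertical below 0.1 rad); the robot touches nothing.
It fails at once if a switch is put on out of order: the fan while the mains is off, or the heater while the fan or the mains is off ((value of joint fan above 0.26 rad and value of joint mains below 0.12 rad) or (value of joint heater above 0.26 rad and value of joint any of fan, mains below 0.12 rad)).
It fails at once if the lamp is switched on (value of joint lamp above 0.26 rad).
It fails at once if the box is pressed hard instead of tapped lightly (over 30 N) (contact force between any of the fingers, the arm and control_box above 30 N).
It fails at once if the box is lifted or shoved (more than 15 mm, or tipped) (distance of control_box from where it was at the start of the episode above 0.015 m or angle between control_box's own z axis and vertical above 0.08 rad).
It fails at once if something standing around the box is lifted, moved more than 20 mm or knocked over (distance of any of can, glue_stick, scraper, gear from where it was at the start of the episode above 0.02 m or angle between any of can, glue_stick, scraper, gear's own z axis and vertical above 0.25 rad).
It also fails if it takes over 40 s, if anything falls off the work surface, if the arm or the gripper's body presses on something with over 40 N, if the wrist force passes 120 N, or if a joint passes its speed limit or range.

## Working session

There is one attempt and no reset: what is moved stays moved. The work goes in short steps, Python scripts to look and compute and a shell command to move; the robot and the scene stay as the last step left them, time stands still between calls to the robot, and variables do not carry over. Pictures are saved under pics/ and viewed, about 8 in all and at most 12, crops included, and the job is handed in when it is done.

```bash
mkdir -p pics; python3 - <<'E'
from station import r
import cv2,numpy as np
np.set_printoptions(suppress=True,precision=4)
for n in("top","scene"):
    cv2.imwrite(f"pics/{n}0.png",r.snapshot(n)[:,:,::-1]); c=r.calibration(n)
    for k in c: print(n,k,np.array(c[k]).tolist())
print(r.sense())
E
```

```text
top camera_matrix [[463.3935548823519, 0.0, 286.28158574762654], [0.0, 463.3935548823519, 215.49460086876448], [0.0, 0.0, 1.0]]
top dist_coeffs [-0.15667901129080278, 0.0, 0.0, 0.0, 0.0]
top world_to_cam [[-0.026574092714836902, -0.9995973444729994, -0.009948191740758854, 70.86481561509764], [-0.9971505637006461, 0.027209273721169866, -0.07035914109090854, 552.0307827640102], [0.07060149366597826, 0.008050114663413733, -0.9974721172774901, 1006.213141192867], [0.0, 0.0, 0.0, 1.0]]
scene camera_matrix [[444.4980872385577, 0.0, 282.8632142562343], [0.0, 444.4980872385577, 213.85286522734438], [0.0, 0.0, 1.0]]
scene dist_coeffs [-0.10723002025985498, 0.0, 0.0, 0.0, 0.0]
scene world_to_cam [[0.08936142685820345, 0.9958071253299895, -0.01956283547670348, -75.17591438665698], [0.5883779851085106, -0.0686272009014009, -0.8056684516201982, -278.34851519461523], [-0.8036329274174342, 0.06048534069062838, -0.592043614552191, 1415.4822036010355], [0.0, 0.0, 0.0, 1.0]]
{'time_s': 0.1, 'q': array([-1.1266,  0.3328, -0.0647,  1.4609,  0.0216,  1.3499, -0.0885]), 'dq': array([-0.001 , -0.0009,  0.0001, -0.0022, -0.001 ,  0.0019,  0.0006]), 'effort': array([  0.0009, -62.6746,   0.0487, -39.243 ,   0.0163,   0.007 ,
        -0.    ]), 'ee_pos': array([281.1304, 557.8222, 230.5805]), 'tcp_rot': array([ 0.2313,  0.9729, -0.0006, -0.0001]), 'wrist_force': array([-0.5837, -0.4294,  1.7103]), 'moment': array([-0.0096,  0.0201,  0.0783]), 'grip_width': 85.3165454367042}
```

View pics/top0.png

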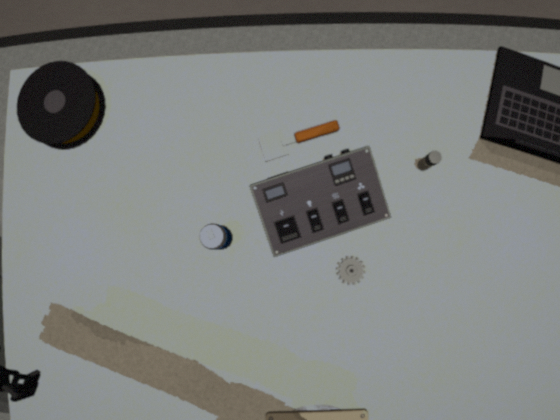

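View pics/scene0.png

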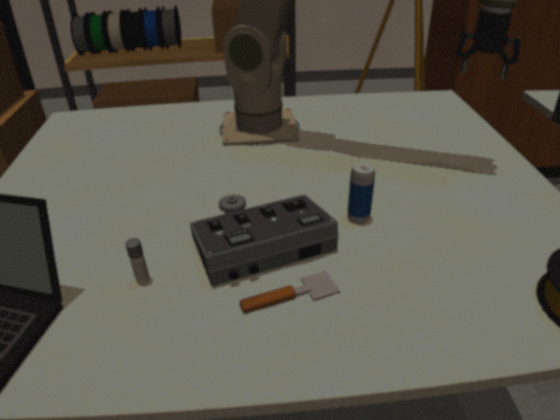

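Top view: box with about 18° yaw, with rockers at about (287,229) mains, (314,219) lamp, (340,211) heater and (366,203) fan. The can is at (215,236), glue stick (430,160), gear (350,270) and scraper behind the box at (300,138). I'll zoom in on the box and extract the panel.

```bash
cat >h.py <<'E'
import cv2,numpy as np
from station import r
np.set_printoptions(suppress=True,precision=2)
def ray(n,px,z):
    c=r.calibration(n);K=np.array(c["camera_matrix"]);D=np.array(c["dist_coeffs"]);T=np.array(c["world_to_cam"])
    u=cv2.undistortPoints(np.array([[px]],float),K,D)[0,0]
    d=T[:3,:3].T@[u[0],u[1],1]; o=-T[:3,:3].T@T[:3,3]
    return o+d*(z-o[2])/d[2]
def proj(n,P):
    c=r.calibration(n);T=np.array(c["world_to_cam"])
    return cv2.projectPoints(np.array(P,float).reshape(-1,3),cv2.Rodrigues(T[:3,:3])[0],T[:3,3],np.array(c["camera_matrix"]),np.array(c["dist_coeffs"]))[0][:,0]
E
python3 - <<'E'
from h import *
im=cv2.imread("pics/top0.png"); x0,y0=235,135
g=cv2.cvtColor(im,6)
m=(g<105).astype(np.uint8); m[:, :235]=0;m[:,400:]=0;m[:135]=0;m[262:]=0
m=cv2.morphologyEx(m,cv2.MORPH_OPEN,np.ones((7,7)))
c=max(cv2.findContours(m,0,2)[0],key=cv2.contourArea);rc=cv2.minAreaRect(c);print(rc,cv2.boxPoints(rc), cv2.approxPolyDP(c,6,True)[:,0])
cr=cv2.resize(im[y0:y0+130,x0:x0+160],None,fx=5,fy=5,interpolation=cv2.INTER_CUBIC)
cr=cv2.convertScaleAbs(cr,alpha=1.6)
for k in range(0,160,20): cv2.putText(cr,str(x0+k),(k*5,10),0,.4,(0,0,255));cv2.line(cr,(k*5,12),(k*5,20),(0,0,255))
for k in range(0,130,10): cv2.putText(cr,str(y0+k),(0,k*5+4),0,.4,(0,0,255))
cv2.imwrite("pics/c1.png",cr[:600])
E
```

```text
((320.1500244140625, 198.9499969482422), (79.05693054199219, 124.27749633789062), 71.56504821777344) [[248.7 181.1]
 [366.6 141.8]
 [391.6 216.8]
 [273.7 256.1]] [[370 153]
 [342 150]
 [257 182]
 [272 250]
 [383 219]]
```

View pics/c1.png

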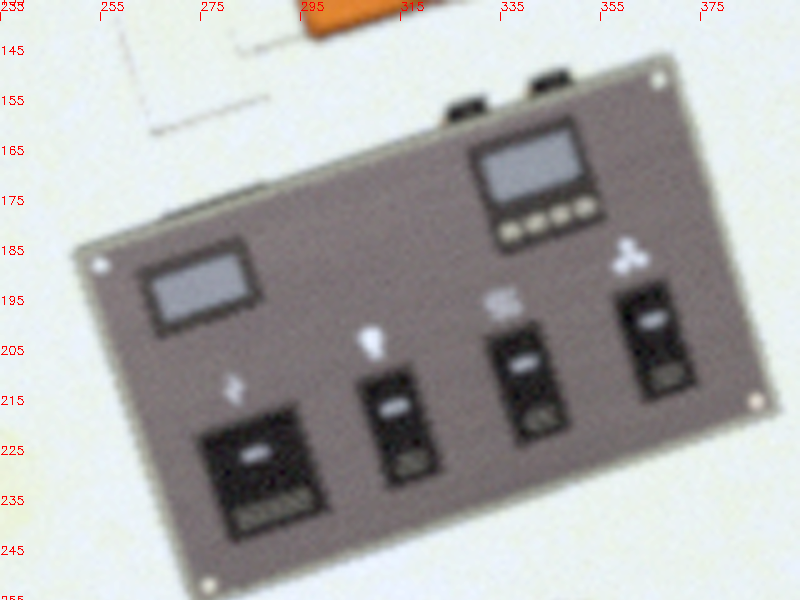

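The crop shows the four bezels clearly, each with its lens in the upper half, and the box's outer panel corners at crop px (75,250), (670,55), (778,410) and (195,600). Next I cast these onto their planes.

```bash
cat >>h.py <<'E'
def tri_check():pass
E
python3 - <<'E'
from h import *
f=lambda p:(p[0]/5+235-.4,p[1]/5+135-.4)
y=np.array([88,26,-32,-90])
W=np.array([ray("top",f(p),56) for p in[(264,473),(399,427),(528.5,383),(655,341)]])
C=np.array([ray("top",f(p),z) for p,z in[((75,250),77),((670,55),77),((778,410),45),((195,600),45)]])
loc=np.array([[-37,k] for k in y]+[[83,135],[83,-135],[-83,-135],[-83,135]],float)
P=np.vstack([W,C])[:,:2]
print("sides",[np.linalg.norm(C[i]-C[(i+1)%4]) for i in range(4)],"pitch",np.linalg.norm(np.diff(W,axis=0),axis=1))
A,B=loc-loc.mean(0),P-P.mean(0)
th=np.arctan2((A[:,0]*B[:,1]-A[:,1]*B[:,0]).sum(),(A*B).sum()); R=np.array([[np.cos(th),-np.sin(th)],[np.sin(th),np.cos(th)]])
t=P.mean(0)-R@loc.mean(0); print("yaw",np.degrees(th),"t",t,"res\n",P-(loc@R.T+t))
# press points: off. face tilt: panel slope .191; rocker 17 up panel; face height ~ 11.5 above panel
s=np.arctan2(32,166)
for n,k in zip(("mains","lamp","heater","fan"),y):
    h=9+4*17/22; l=[-37+17*np.cos(s)-(h-4)*np.sin(s),k]; z=58+17*np.sin(s)+(h-4)*np.cos(s)
    p=np.r_[R@l+t,z]; print(n,p,"top px",proj("top",p)[0],"scene px",proj("scene",p)[0])
for n,a,z in(("can",(215,236),134),("glue",(432,158),98),("gear",(350,270),22)): print(n,ray("top",a,z))
np.savez("box.npz",th=th,t=t)
im=cv2.imread("pics/scene0.png")
for k in y:
  for l in((-37,k,56),):
    q=proj("scene",np.r_[R@l[:2]+t,l[2]])[0];cv2.circle(im,tuple(np.int32(q*1)),1,(0,0,255),-1)
for l in [(83,135,77),(83,-135,77),(-83,-135,45),(-83,135,45)]:
    q=proj("scene",np.r_[R@l[:2]+t,l[2]])[0];cv2.circle(im,tuple(np.int32(q)),1,(0,255,0),-1)
cv2.imwrite("pics/c2.png",cv2.convertScaleAbs(cv2.resize(im[180:290,180:340],None,fx=5,fy=5,interpolation=2),alpha=1.5))
s=r.sense();print(s["ee_pos"])
E
```

```text
sides [np.float64(265.9052533757683), np.float64(160.70770662816383), np.float64(265.83237192555356), np.float64(158.67884156933522)] pitch [60.88 58.65 57.6 ]
yaw 16.794965439787788 t [581.87 -18.99] res
 [[ 0.82 -0.48]
 [ 0.97  0.74]
 [ 1.54  0.23]
 [ 1.39  0.6 ]
 [-5.34 -3.24]
 [-6.39  0.71]
 [ 1.98  2.44]
 [ 5.04 -1.  ]]
mains [535.53  58.94  69.16] top px [284.87 222.51] scene px [296.94 203.06]
lamp [553.45  -0.41  69.16] top px [312.79 213.26] scene px [269.73 209.83]
heater [570.21 -55.94  69.16] top px [338.79 204.64] scene px [243.32 216.41]
fan [ 586.97 -111.46   69.16] top px [364.58 196.08] scene px [216.03 223.22]
can [508.97 196.65 134.  ]
glue [ 660.62 -253.14   98.  ]
gear [429.62 -80.95  22.  ]
[281.13 557.82 230.58]
```

View pics/c2.png

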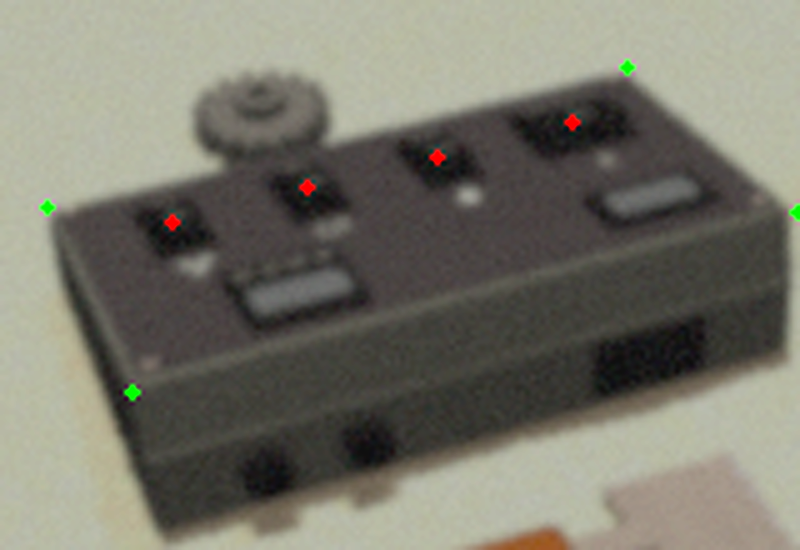

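The projected pivots land on the rockers in the second view as well, so the estimate is good to about 1–2 mm. I'll approach along the panel normal (11° tilt) with fingers shut and the pad width across the rocker.

```bash
cat >>h.py <<'E'
from scipy.spatial.transform import Rotation as Rn
S=np.arctan2(32,166)
def go(y,u,h):
    "shift/turn in tool axes to a point u mm up the panel from pivot y, h mm above panel (along its normal)"
    b=np.load("box.npz");th=b["th"];t=b["t"]+[1.2,.3]
    Rb=Rn.from_euler("z",th)
    h=h-4
    p=Rb.apply([-37+u*np.cos(S)-h*np.sin(S),y,58+u*np.sin(S)+h*np.cos(S)])+[*t,0]
    x=np.array([0,1,0]);z=np.array([np.sin(S),0,-np.cos(S)])
    Rt=Rb*Rn.from_matrix(np.c_[x,np.cross(z,x),z])
    s=r.sense();R0=Rn.from_quat(s["tcp_rot"])
    d=p-s["ee_pos"]
    print("t",round(s["time_s"],2),"at",s["ee_pos"],"target",p,"F",s["wrist_force"],"\nshift m",np.round(R0.inv().apply(d)/1000,4),"turn",(R0.inv()*Rt).as_rotvec(True))
E
python3 -c "
from h import *
go(88,17,70)"
```

```text
t 0.1 at [281.13 557.82 230.58] target [526.24  56.08 126.02] F [-0.58 -0.43  1.71] 
shift m [-0.44 -0.34  0.1 ] turn [-10.38  -4.39  46.32]
```

```bash
python3 -m pendant '[{"tx":-0.04,"ty":-0.031,"rz":5,"fingers":0},{"tx":-0.07,"ty":-0.054,"rz":10,"fingers":0},{"tx":-0.11,"ty":-0.085,"rz":15,"fingers":0},{"tx":-0.14,"ty":-0.108,"rz":20,"fingers":0},{"tx":-0.17,"ty":-0.131,"rz":25,"fingers":0},{"tx":-0.2,"ty":-0.155,"rz":30,"fingers":0},{"tx":-0.23,"ty":-0.178,"rz":34,"fingers":0},{"tx":-0.26,"ty":-0.2,"rz":38,"fingers":0},{"tx":-0.29,"ty":-0.224,"rz":42,"fingers":0},{"tx":-0.32,"ty":-0.247,"rz":46,"fingers":0},{"tx":-0.35,"ty":-0.27,"rz":46,"fingers":0},{"tx":-0.38,"ty":-0.294,"rz":46,"fingers":0}]'
python3 -c "
from h import *
np.set_printoptions(precision=4,suppress=True)
go(88,17,70)"
```

```text
t 0.1 at [281.1304 557.8222 230.5805] target [526.2391  56.076  126.0247] F [-0.5837 -0.4294  1.7103] 
shift m [-0.4447 -0.3376  0.105 ] turn [-10.3762  -4.3908  46.3197]schema error: expected keys tx, ty, tz, rx, ry, rz, fingers
```

```bash
python3 -m pendant '[{"tx":-0.04,"ty":-0.031,"tz":0,"rx":0,"ry":0,"rz":5,"fingers":0},{"tx":-0.08,"ty":-0.061,"tz":0,"rx":0,"ry":0,"rz":10,"fingers":0},{"tx":-0.11,"ty":-0.085,"tz":0,"rx":0,"ry":0,"rz":15,"fingers":0},{"tx":-0.14,"ty":-0.108,"tz":0,"rx":0,"ry":0,"rz":20,"fingers":0},{"tx":-0.17,"ty":-0.131,"tz":0,"rx":0,"ry":0,"rz":25,"fingers":0},{"tx":-0.2,"ty":-0.155,"tz":0,"rx":0,"ry":0,"rz":30,"fingers":0},{"tx":-0.23,"ty":-0.178,"tz":0,"rx":0,"ry":0,"rz":34,"fingers":0},{"tx":-0.26,"ty":-0.2,"tz":0,"rx":0,"ry":0,"rz":38,"fingers":0},{"tx":-0.29,"ty":-0.224,"tz":0,"rx":0,"ry":0,"rz":42,"fingers":0},{"tx":-0.32,"ty":-0.247,"tz":0,"rx":0,"ry":0,"rz":46,"fingers":0},{"tx":-0.35,"ty":-0.27,"tz":0,"rx":0,"ry":0,"rz":46,"fingers":0},{"tx":-0.38,"ty":-0.294,"tz":0,"rx":0,"ry":0,"rz":46,"fingers":0}]'
python3 -c "
from h import *
np.set_printoptions(precision=4,suppress=True)
go(88,17,70)"
```

```text
time_s: 1.1
ee_pos: [488.6, 122.8, 231.2]
tcp_rot: [0.593, 0.805, 0.0, -0.0]
wrist_force: [0.8, 0.7, 0.4]
grip_width: -0.0
t 1.1 at [488.5654 122.8489 231.2026] target [526.2391  56.076  126.0247] F [0.8042 0.7274 0.3966] 
shift m [-0.075   0.0162  0.1052] turn [-10.9147  -0.056    0.442 ]
```

```bash
python3 -m pendant '[{"tx":-0.035,"ty":0.008,"tz":0.01,"rx":-4,"ry":0,"rz":0,"fingers":0},{"tx":-0.06,"ty":0.016,"tz":0.03,"rx":-8,"ry":0,"rz":0.4,"fingers":0},{"tx":-0.075,"ty":0.0162,"tz":0.06,"rx":-10.9,"ry":0,"rz":0.4,"fingers":0},{"tx":-0.075,"ty":0.0162,"tz":0.085,"rx":-10.9,"ry":0,"rz":0.4,"fingers":0},{"tx":-0.075,"ty":0.0162,"tz":0.1,"rx":-10.9,"ry":0,"rz":0.4,"fingers":0},{"tx":-0.075,"ty":0.0162,"tz":0.105,"rx":-10.9,"ry":0,"rz":0.4,"fingers":0},{"tx":-0.075,"ty":0.0162,"tz":0.105,"rx":-10.9,"ry":0,"rz":0.4,"fingers":0},{"tx":-0.075,"ty":0.0162,"tz":0.105,"rx":-10.9,"ry":0,"rz":0.4,"fingers":0}]'
python3 - <<'E'
from h import *
np.set_printoptions(precision=4,suppress=True)
go(88,17,30)
a=r.snapshot("scene")[:,:,::-1];b=r.snapshot("top")[:,:,::-1]
a=cv2.resize(a[100:300,180:380],(600,600))[:,:400] if 0 else cv2.resize(a[120:270,190:360],(400,353)); b=cv2.resize(b[130:280,230:400],(400,353))
cv2.imwrite("pics/c3.png",cv2.convertScaleAbs(np.hstack([a,b]),alpha=1.5))
E
```

```text
time_s: 1.77
ee_pos: [526.4, 58.1, 127.0]
tcp_rot: [0.593, 0.8, 0.077, 0.056]
wrist_force: [-0.1, 0.4, 1.1]
grip_width: -0.3
t 1.77 at [526.4429  58.0617 126.9907] target [533.4876  58.2637  86.7478] F [-0.0743  0.3694  1.0779] 
shift m [-0.0019 -0.001   0.0408] turn [ 0.0162 -0.0466  0.0766]
```

View pics/c3.png

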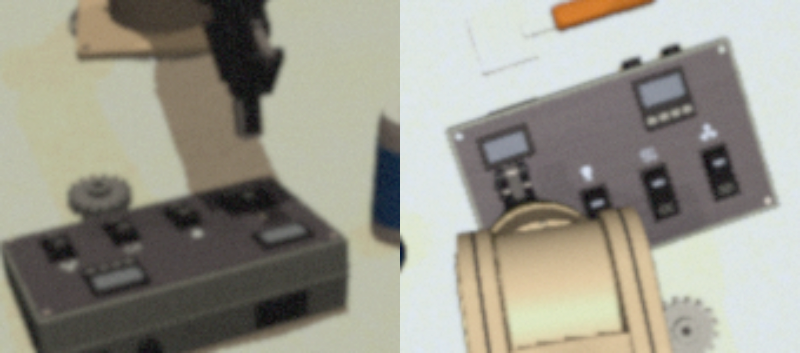

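The scene view shows the shut fingertips straight above the mains rocker, with nothing else near. Descending in two stages.

```bash
python3 -m pendant '[{"tx":-0.002,"ty":-0.001,"tz":0.02,"rx":0,"ry":0,"rz":0,"fingers":0},{"tx":-0.002,"ty":-0.001,"tz":0.035,"rx":0,"ry":0,"rz":0,"fingers":0},{"tx":-0.002,"ty":-0.001,"tz":0.045,"rx":0,"ry":0,"rz":0,"fingers":0},{"tx":-0.002,"ty":-0.001,"tz":0.05,"rx":0,"ry":0,"rz":0,"fingers":0},{"tx":-0.002,"ty":-0.001,"tz":0.05,"rx":0,"ry":0,"rz":0,"fingers":0},{"tx":-0.002,"ty":-0.001,"tz":0.05,"rx":0,"ry":0,"rz":0,"fingers":0}]'
python3 -c "
from h import *
np.set_printoptions(precision=4,suppress=True)
go(88,17,12)"
```

```text
time_s: 2.37
ee_pos: [535.1, 58.5, 77.6]
tcp_rot: [0.593, 0.799, 0.077, 0.056]
wrist_force: [0.4, 0.4, 0.6]
grip_width: -0.2
t 2.37 at [535.0507  58.4686  77.6037] target [536.7494  59.2482  69.0732] F [0.4475 0.42   0.6283] 
shift m [0.0002 0.0002 0.0087] turn [ 0.0199 -0.0486  0.0563]
```

Now at h≈20.7 mm and nearly exact. Next are 1–2 mm steps with a force check.

```bash
python3 -m pendant '[{"tx":0,"ty":0,"tz":0.003,"rx":0,"ry":0,"rz":0,"fingers":0},{"tx":0,"ty":0,"tz":0.006,"rx":0,"ry":0,"rz":0,"fingers":0},{"tx":0,"ty":0,"tz":0.006,"rx":0,"ry":0,"rz":0,"fingers":0}]'
for i in 1 2 3; do python3 -m pendant '[{"tx":0,"ty":0,"tz":0.001,"rx":0,"ry":0,"rz":0,"fingers":0},{"tx":0,"ty":0,"tz":0.001,"rx":0,"ry":0,"rz":0,"fingers":0}]' | grep -E "pos|force"; done
```

```text
time_s: 2.62
ee_pos: [535.8, 58.8, 71.0]
tcp_rot: [0.593, 0.799, 0.077, 0.056]
wrist_force: [0.3, -0.7, 0.4]
grip_width: 0.0
ee_pos: [536.2, 58.9, 70.3]
wrist_force: [-1.0, 0.7, 1.2]
ee_pos: [536.6, 59.0, 69.5]
wrist_force: [1.0, 0.8, 2.2]
ee_pos: [536.5, 58.9, 68.2]
wrist_force: [0.5, 0.5, 0.8]
```

```bash

for i in 1 2 3 4; do python3 -m pendant '[{"tx":0,"ty":0,"tz":0.001,"rx":0,"ry":0,"rz":0,"fingers":0},{"tx":0,"ty":0,"tz":0.001,"rx":0,"ry":0,"rz":0,"fingers":0}]' | grep -E "pos|force"; done
```

```text
ee_pos: [536.2, 58.8, 66.8]
wrist_force: [-0.4, 0.6, -0.1]
ee_pos: [536.3, 58.9, 65.8]
wrist_force: [-0.1, 0.1, 0.1]
ee_pos: [536.7, 58.9, 65.0]
wrist_force: [-0.1, 0.2, 1.0]
ee_pos: [536.9, 59.0, 64.2]
wrist_force: [-3.1, -0.9, 4.3]
```

```bash

for i in 1 2; do python3 -m pendant '[{"tx":0,"ty":0,"tz":0.001,"rx":0,"ry":0,"rz":0,"fingers":0},{"tx":0,"ty":0,"tz":0.001,"rx":0,"ry":0,"rz":0,"fingers":0}]' | grep -E "pos|force"; done
python3 - <<'E'
from h import *
a=r.snapshot("scene")[:,:,::-1]
cv2.imwrite("pics/c4.png",cv2.convertScaleAbs(cv2.resize(a[170:260,190:340],(800,480),interpolation=2),alpha=1.8))
E
```

```text
ee_pos: [537.2, 59.1, 63.5]
wrist_force: [-5.4, -1.2, 8.3]
ee_pos: [537.3, 59.1, 62.8]
wrist_force: [-8.4, -1.4, 13.6]
```

View pics/c4.png

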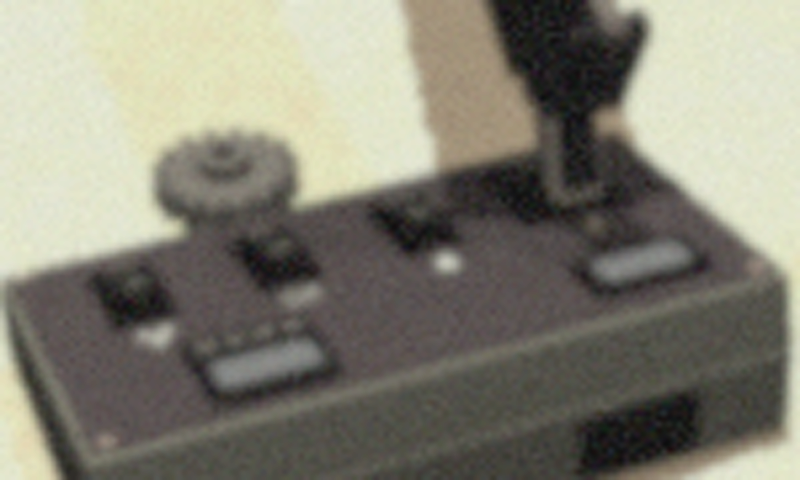

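Force is rising at about the mounting's stiffness, from where the "on" face should be, so it probably clicked over near z≈67. I'll retract along the tool and check.

```bash
python3 -m pendant '[{"tx":0,"ty":0,"tz":-0.005,"rx":0,"ry":0,"rz":0,"fingers":0},{"tx":0,"ty":0,"tz":-0.02,"rx":0,"ry":0,"rz":0,"fingers":0},{"tx":0,"ty":0,"tz":-0.04,"rx":0,"ry":0,"rz":0,"fingers":0},{"tx":0,"ty":0,"tz":-0.05,"rx":0,"ry":0,"rz":0,"fingers":0},{"tx":0,"ty":0,"tz":-0.05,"rx":0,"ry":0,"rz":0,"fingers":0}]'
python3 - <<'E'
from h import *
np.set_printoptions(precision=4,suppress=True)
go(-90,17,62);go(-90,17,21)
a=r.snapshot("scene")[:,:,::-1]
cv2.imwrite("pics/c5.png",cv2.convertScaleAbs(cv2.resize(a[185:245,200:320],(800,400),interpolation=2),alpha=2))
E
```

```text
time_s: 4.58
ee_pos: [529.5, 56.6, 113.6]
tcp_rot: [0.593, 0.799, 0.078, 0.057]
wrist_force: [1.1, 0.5, -0.8]
grip_width: 0.1
t 4.58 at [529.5314  56.6416 113.5534] target [ 579.1215 -113.8939  118.1693] F [ 1.071   0.4828 -0.8182] 
shift m [-0.1776 -0.001  -0.0051] turn [ 0.2111 -0.0705  0.0444]
t 4.58 at [529.5314  56.6416 113.5534] target [ 586.5512 -111.6514   77.9105] F [ 1.071   0.4828 -0.8182] 
shift m [-0.1776 -0.0012  0.0359] turn [ 0.2111 -0.0705  0.0444]
```

View pics/c5.png

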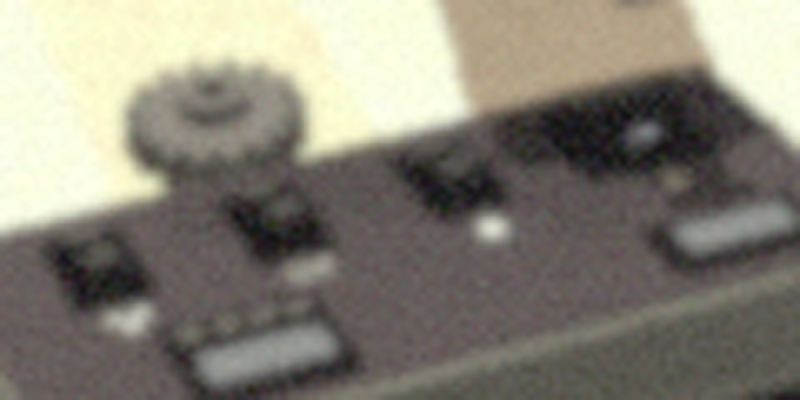

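The mains lens is now visible from behind (crop 645,132) and the other three are still hidden, so only the mains has gone over. Now the fan.

```bash
python3 -m pendant '[{"tx":-0.03,"ty":-0.001,"tz":-0.005,"rx":0,"ry":0,"rz":0,"fingers":0},{"tx":-0.065,"ty":-0.001,"tz":-0.005,"rx":0,"ry":0,"rz":0,"fingers":0},{"tx":-0.1,"ty":-0.001,"tz":-0.005,"rx":0,"ry":0,"rz":0,"fingers":0},{"tx":-0.13,"ty":-0.001,"tz":-0.005,"rx":0,"ry":0,"rz":0,"fingers":0},{"tx":-0.16,"ty":-0.001,"tz":-0.005,"rx":0,"ry":0,"rz":0,"fingers":0},{"tx":-0.1776,"ty":-0.0012,"tz":0,"rx":0,"ry":0,"rz":0,"fingers":0},{"tx":-0.1776,"ty":-0.0012,"tz":0.015,"rx":0,"ry":0,"rz":0,"fingers":0},{"tx":-0.1776,"ty":-0.0012,"tz":0.03,"rx":0,"ry":0,"rz":0,"fingers":0},{"tx":-0.1776,"ty":-0.0012,"tz":0.035,"rx":0,"ry":0,"rz":0,"fingers":0},{"tx":-0.1776,"ty":-0.0012,"tz":0.035,"rx":0,"ry":0,"rz":0,"fingers":0},{"tx":-0.1776,"ty":-0.0012,"tz":0.035,"rx":0,"ry":0,"rz":0,"fingers":0},{"tx":-0.1776,"ty":-0.0012,"tz":0.035,"rx":0,"ry":0,"rz":0,"fingers":0}]'
python3 -c "
from h import *
np.set_printoptions(precision=4,suppress=True)
go(-90,17,8)"
```

```text
time_s: 5.63
ee_pos: [585.3, -111.8, 77.1]
tcp_rot: [0.593, 0.8, 0.077, 0.057]
wrist_force: [-0.6, -0.0, 0.3]
grip_width: 0.3
t 5.63 at [ 585.3148 -111.8226   77.1382] target [ 588.9069 -110.9404   65.1456] F [-0.5762 -0.0328  0.2873] 
shift m [-0.0002  0.0014  0.0125] turn [ 0.0226 -0.0426  0.0731]
```

```bash
python3 -m pendant '[{"tx":0,"ty":0.001,"tz":0.003,"rx":0,"ry":0,"rz":0,"fingers":0},{"tx":0,"ty":0.001,"tz":0.006,"rx":0,"ry":0,"rz":0,"fingers":0},{"tx":0,"ty":0.001,"tz":0.006,"rx":0,"ry":0,"rz":0,"fingers":0}]'
for i in 1 2 3 4 5 6 7; do python3 -m pendant '[{"tx":0,"ty":0,"tz":0.001,"rx":0,"ry":0,"rz":0,"fingers":0},{"tx":0,"ty":0,"tz":0.001,"rx":0,"ry":0,"rz":0,"fingers":0}]' | grep -E "pos|force"; done
```

```text
time_s: 5.88
ee_pos: [587.3, -111.0, 70.8]
tcp_rot: [0.593, 0.8, 0.077, 0.056]
wrist_force: [-0.4, -0.0, 0.1]
grip_width: -0.1
ee_pos: [587.6, -111.0, 70.2]
wrist_force: [0.3, 1.2, 3.1]
ee_pos: [587.9, -111.1, 69.2]
wrist_force: [1.2, 0.9, 2.3]
ee_pos: [587.6, -111.3, 67.9]
wrist_force: [0.4, 0.4, 0.8]
ee_pos: [587.4, -111.2, 66.6]
wrist_force: [0.1, -0.0, -0.3]
ee_pos: [587.6, -111.1, 65.6]
wrist_force: [-0.1, -0.0, -0.1]
ee_pos: [588.0, -111.1, 64.9]
wrist_force: [-1.2, -0.6, 2.7]
ee_pos: [588.3, -111.0, 64.2]
wrist_force: [-3.5, 1.0, 4.3]
```

Same signature: contact, release at about 68, then the stop at about 65. Retract and check before the heater.

```bash
python3 -m pendant '[{"tx":0,"ty":0,"tz":-0.005,"rx":0,"ry":0,"rz":0,"fingers":0},{"tx":0,"ty":0,"tz":-0.02,"rx":0,"ry":0,"rz":0,"fingers":0},{"tx":0,"ty":0,"tz":-0.04,"rx":0,"ry":0,"rz":0,"fingers":0},{"tx":0,"ty":0,"tz":-0.05,"rx":0,"ry":0,"rz":0,"fingers":0},{"tx":0,"ty":0,"tz":-0.05,"rx":0,"ry":0,"rz":0,"fingers":0}]'
python3 - <<'E'
from h import *
np.set_printoptions(precision=4,suppress=True)
go(-32,17,21)
a=r.snapshot("scene")[:,:,::-1]
cv2.imwrite("pics/c6.png",cv2.convertScaleAbs(cv2.resize(a[185:245,200:320],(800,400),interpolation=2),alpha=2))
E
```

```text
time_s: 7.47
ee_pos: [580.5, -114.1, 115.7]
tcp_rot: [0.593, 0.799, 0.078, 0.058]
wrist_force: [0.0, -0.0, 0.1]
grip_width: 0.2
t 7.47 at [ 580.517  -114.1305  115.6874] target [569.7922 -56.1254  77.9105] F [ 0.0435 -0.0036  0.1213] 
shift m [ 0.0586 -0.0009  0.0383] turn [0.213  0.0141 0.0434]
```

View pics/c6.png

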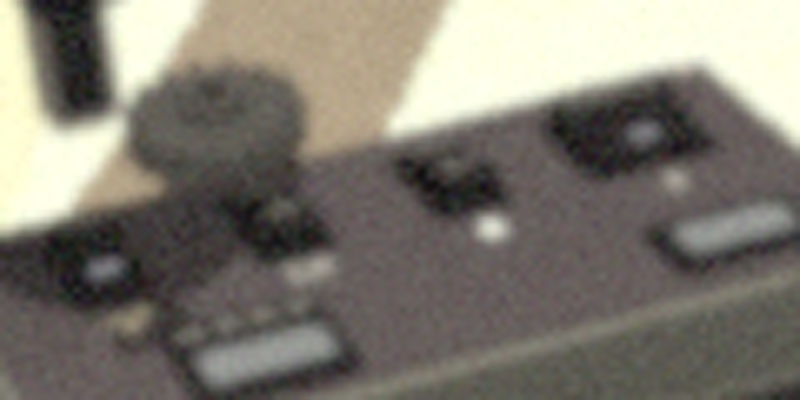

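The fan lens is now visible too (105,267), along with the mains lens (640,132). Heater and lamp are still off. Now the heater.

```bash
python3 -m pendant '[{"tx":0.02,"ty":-0.001,"tz":0,"rx":0,"ry":0,"rz":0,"fingers":0},{"tx":0.045,"ty":-0.001,"tz":0,"rx":0,"ry":0,"rz":0,"fingers":0},{"tx":0.0586,"ty":-0.0005,"tz":0,"rx":0,"ry":0,"rz":0,"fingers":0},{"tx":0.0586,"ty":-0.0005,"tz":0.015,"rx":0,"ry":0,"rz":0,"fingers":0},{"tx":0.0586,"ty":-0.0005,"tz":0.03,"rx":0,"ry":0,"rz":0,"fingers":0},{"tx":0.0586,"ty":-0.0005,"tz":0.037,"rx":0,"ry":0,"rz":0,"fingers":0},{"tx":0.0586,"ty":-0.0005,"tz":0.037,"rx":0,"ry":0,"rz":0,"fingers":0},{"tx":0.0586,"ty":-0.0005,"tz":0.037,"rx":0,"ry":0,"rz":0,"fingers":0},{"tx":0.0586,"ty":-0.0005,"tz":0.037,"rx":0,"ry":0,"rz":0,"fingers":0}]'
python3 -c "
from h import *
np.set_printoptions(precision=4,suppress=True)
go(-32,17,8)"
```

```text
time_s: 8.27
ee_pos: [568.7, -56.1, 77.1]
tcp_rot: [0.593, 0.799, 0.076, 0.056]
wrist_force: [0.5, -0.1, 0.5]
grip_width: -0.1
t 8.27 at [568.7203 -56.1247  77.1173] target [572.148  -55.4144  65.1456] F [ 0.5209 -0.1189  0.4859] 
shift m [-0.0003  0.0012  0.0124] turn [ 0.0018 -0.0331  0.0213]
```

```bash
python3 -m pendant '[{"tx":0,"ty":0.001,"tz":0.003,"rx":0,"ry":0,"rz":0,"fingers":0},{"tx":0,"ty":0.001,"tz":0.006,"rx":0,"ry":0,"rz":0,"fingers":0},{"tx":0,"ty":0.001,"tz":0.006,"rx":0,"ry":0,"rz":0,"fingers":0}]'
for i in 1 2 3 4 5 6 7; do python3 -m pendant '[{"tx":0,"ty":0,"tz":0.001,"rx":0,"ry":0,"rz":0,"fingers":0},{"tx":0,"ty":0,"tz":0.001,"rx":0,"ry":0,"rz":0,"fingers":0}]' | grep -E "pos|force"; done
python3 -m pendant '[{"tx":0,"ty":0,"tz":-0.005,"rx":0,"ry":0,"rz":0,"fingers":0},{"tx":0,"ty":0,"tz":-0.02,"rx":0,"ry":0,"rz":0,"fingers":0},{"tx":0,"ty":0,"tz":-0.04,"rx":0,"ry":0,"rz":0,"fingers":0},{"tx":0,"ty":0,"tz":-0.07,"rx":0,"ry":0,"rz":0,"fingers":0},{"tx":0,"ty":0,"tz":-0.1,"rx":0,"ry":0,"rz":0,"fingers":0},{"tx":0,"ty":0,"tz":-0.12,"rx":0,"ry":0,"rz":0,"fingers":0},{"tx":0,"ty":0,"tz":-0.12,"rx":0,"ry":0,"rz":0,"fingers":0},{"tx":0,"ty":0,"tz":-0.12,"rx":0,"ry":0,"rz":0,"fingers":0}]'
python3 - <<'E'
from h import *
a=r.snapshot("scene")[:,:,::-1]; o=cv2.imread("pics/scene0.png")
f=lambda a,x0,x1,y0,y1,w,h:cv2.convertScaleAbs(cv2.resize(a[y0:y1,x0:x1],(w,h),interpolation=2),alpha=1.9)
bot=np.hstack([f(o,120,390,150,320,400,250),f(a,120,390,150,320,400,250)])
cv2.imwrite("pics/c7.png",np.vstack([f(a,200,320,190,240,800,333),bot]))
E
```

```text
time_s: 8.52
ee_pos: [570.7, -55.0, 70.9]
tcp_rot: [0.593, 0.799, 0.077, 0.056]
wrist_force: [0.1, 1.1, 0.3]
grip_width: 0.0
ee_pos: [571.1, -55.0, 70.3]
wrist_force: [0.2, 0.5, 1.3]
ee_pos: [571.5, -54.8, 69.5]
wrist_force: [0.6, 0.4, 1.6]
ee_pos: [571.1, -54.9, 68.1]
wrist_force: [0.8, 0.2, 1.2]
ee_pos: [570.9, -54.9, 66.7]
wrist_force: [0.3, 0.9, -0.2]
ee_pos: [571.1, -54.9, 65.7]
wrist_force: [-0.1, -0.4, 0.2]
ee_pos: [571.5, -54.8, 65.0]
wrist_force: [-1.2, 0.1, 1.8]
ee_pos: [571.7, -54.8, 64.2]
wrist_force: [-2.2, -0.3, 6.0]
time_s: 10.35
ee_pos: [550.7, -61.4, 183.4]
tcp_rot: [0.593, 0.799, 0.078, 0.057]
wrist_force: [-0.3, 0.1, -0.0]
grip_width: -0.0
```

View pics/c7.png

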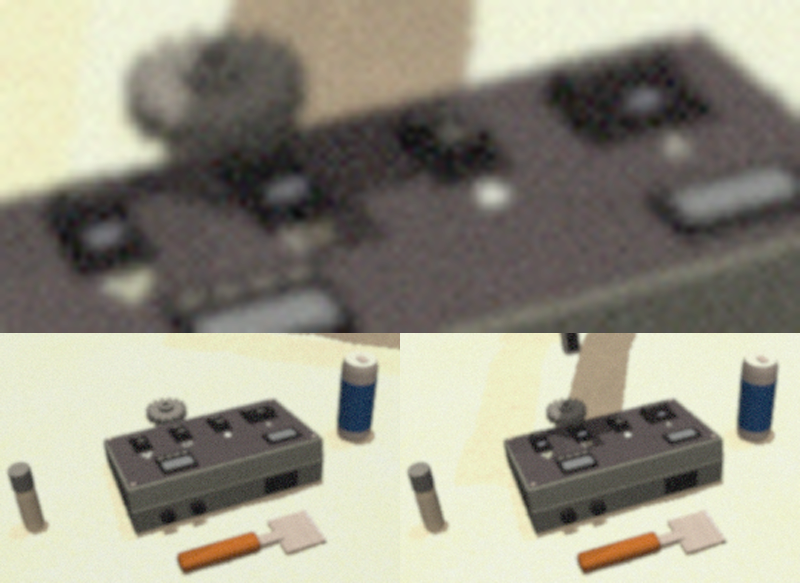

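The lenses of mains (642,98), heater (287,188) and fan (103,233) are all visible, and the lamp's is still hidden. The box and surrounding things match the starting picture, and the arm is clear at z = 183 mm. Handing in.

```bash
python3 -c "
from station import r
print(r.hand_in())"
```

```text
the job is handed in; nothing more can be done
None
```

I tapped on the mains, then the fan, then the heater with shut fingertips, coming straight down onto the panel. I handed the job in at about 10.4 s; no verdict is reported.

- **Switch state:** after each tap the picture showed that rocker's lens tipped over to the on side. In the last picture mains, fan and heater are on and the lamp is off.
- **Force:** each rocker gave way at about 2–3 N. On the mains I pressed on past the click, and the wrist force reached about 16 N (limit 30 N) before I backed off. The fan and heater taps stayed under about 7 N.
- **Surroundings:** the box, can, glue stick, scraper and gear look the same as in the first picture. I compared these by eye and did not measure them to the millimetre. The arm ended clear of everything at z = 183 mm.
- **Disagreement:** the box's outer panel corners measured about 4–7 mm smaller than the stated size, probably because of the rim. I positioned from the rocker bezels instead, which fitted to about 1–2 mm.

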